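# Line up the eyelet tins on the tape with the straightedge

## Robot

A 6-joint arm with a two-finger parallel gripper is mounted at the origin on the work surface. World frame = base frame: x ahead of the robot, y to its left, z up, the work surface at z = 0. Lengths are in mm, angles in degrees, forces in N, time in s.
With the tool pointing down it reaches from about 275 to 850 mm from the base axis. Payload 19 kg.
Tool frame: the origin (TCP) lies between the finger pads; the fingertips stand 8 mm ahead of it and the grasp point (between the pads) lies 11 mm behind it (r.tip_reach is the distance from the TCP to the fingertips, in mm); z points along the fingers, y is the direction in which the jaws open and shut (so a half turn about z gives the same grasp; the last joint's range is limited). The gripper opens to 85 mm and grips with 20 to 120 N. Pads are 22 mm wide; open, the fingers measure 114 mm over their backs; the gripper's body (76 mm by 85 mm) begins 54 mm behind the grasp point. The pads swing forward as they close: fully open they stand 13 mm farther back than shut.
Start: joints at [-77.177, 8.623, 82.357, -0, 89.026, -7.678], TCP at [201.346, -538.564, 239.267] pointing down, gripper open.
Joint ranges: [-160.23, 160.23], [-39.13, 120.54], [6.94, 153.29], [-79.49, 259.48], [9.18, 160.14], [-161.06, 161.06]. Speed limits (degrees/s): [108.29, 108.29, 127.2, 172.46, 172.46, 172.46].

## Interface

Orientations are given as a 3x3 rotation matrix whose columns are the frame's x, y, z axes.
In Python, from workcell import r gives the robot as it stands. The module is installed in compiled form; this text tells all that it offers.
- The arm moves only by the tool step_arm, never from a script. Its argument "increments" is text: rows parted by semicolons, each of 7 numbers parted by spaces: the shift along the world's x, y, z in mm, then the turn, a rotation vector about the world's x, y, z in degrees, then the closure in counts, from 0 (fully open) to 255 (shut). In form: x y z rx ry rz grip; .... A call has 1 to 10 rows; each row shifts and turns the commanded pose from where the row before left it; what a row does not reach is not made up. A row lasts 1/12 s, in which the tool goes at most 41.7 mm and 7.16 degrees, less where a joint would pass 70% of its speed; a pose out of reach is approached as far as the arm can. A call is refused whole if a number of a shift passes 41.7 or a number of a turn 7.16, either way. A call with a gripper value outside its range is refused whole. The fingers move at their own pace and stop on an object; the grip force is fixed at half the most. Time passes only in rows, so rows that do not move let the fingers close. It gives the time, the measured TCP pose, the force and the opening at its end, in the units of the state.
- r.get_state(): the state, without advancing time (a new reading comes with each control period).
- r.get_image(name): name is "scene" or "top"; returns (picture, depth): 420x560x3 uint8, red, green, blue; 420x560 float32, mm along the optical axis (not along the pixel's ray), 0 where there is no reading.
- r.camera_info(name): a dict with "intrinsics" (3x3 intrinsics, pixels), "extrinsics" (4x4, takes a point from world to camera coordinates). Camera axes: x right, y down, z forward; pixel columns grow to the right and rows downward; lengths in mm; the calibration is good to about 2 mm. A picture is of the moment at which its call begins. camera_info takes no time and is no camera call.
- r.hand_in(): hands the job in, once; it reports no verdict.
The state is a dict: "clock": time; "q": joint angles; "qd": joint speeds; "joint_efforts": joint torques, N m; "tcp_pos": TCP position; "eef_rot": TCP orientation; "wrist_force": force on the tool from outside, world axes, zero at the start; "wrist_torque": the same for the moment, N m; "width": opening from 0.0 (shut) to 1.0 (fully open).
Only numpy, scipy, OpenCV 4.12 (cv2) and the standard library are available. Lean on these libraries where they do the work, as an engineer would, in place of code of your own. Each camera call takes 0.05 s, during which the arm holds its last target. There are 200 camera calls.

## Task

Pick up the straightedge by its black grip and use its edge to push the three orange-lidded tins away from you until they stand in one straight row, each centred on the blue tape; do not touch the tins with the gripper. Then lay the straightedge flat on the bench and let go of it. Leave the dark tin and the plain wooden offcut where they are.

Things in the scene. Friction and masses are not known exactly. Their poses are not given: they have to be found in the camera images.
- tape: Strip of blue masking tape stuck flat on the bench, 30 mm wide and 360 mm long, no noticeable thickness, fixed; the tins slide over it. Origin at its middle on the bench surface; its y axis runs along the strip (the line for the row), its x axis points across the strip, away from the robot
- straightedge_grip (a point): Centre of the upright black grip bar (16 mm in x, 100 in y, top 54 mm above the bench) on the middle of a loose straightedge, 34 mm above its underside. Base: wood, 80 mm wide (x), 300 long (y), 14 thick, about 350 g, alike aluminium ruled edges along both long sides, 40 mm either side of this point. z up. Starts flat on the bench, left or right of the tins
- tin_a: One of three identical round brass tins with an orange lid that bears a dark ring, diameter 52 mm, height 30 mm, about 150 g, loose, standing on the bench. Origin at the centre of its underside, z up; it slides, its yaw means nothing. At the start it stands 35 to 90 mm from the tape's centreline on the tape's -x side (the robot's side), the tins 70 mm or more apart along the tape
- tin_b: Another of three identical round brass tins with an orange lid that bears a dark ring, diameter 52 mm, height 30 mm, about 150 g, loose, standing on the bench. Origin at the centre of its underside, z up; it slides, its yaw means nothing. At the start it stands 35 to 90 mm from the tape's centreline on the tape's -x side (the robot's side), the tins 70 mm or more apart along the tape
- tin_c: The last of three identical round brass tins with an orange lid that bears a dark ring, diameter 52 mm, height 30 mm, about 150 g, loose, standing on the bench. Origin at the centre of its underside, z up; it slides, its yaw means nothing. At the start it stands 35 to 90 mm from the tape's centreline on the tape's -x side (the robot's side), the tins 70 mm or more apart along the tape
- dark_tin: Bystander: a dark steel tin with a grey lid, diameter 52 mm, height 30 mm, standing beyond the tape, 85 mm or more from its centreline. Origin at the centre of its underside. To be left alone
- offcut: Bystander: plain pale wooden offcut, 45 mm (x) by 240 mm (y) by 22 mm (z), lying on the bench on the other side of the tins from the straightedge. Origin at the centre of its underside. To be left alone
There are look-alikes about, which are no part of the job. Leave any green look-alike of the tin_a alone. Leave any purple look-alike of the tin_b alone.

How it is judged (in metres and radians):
On the way:
1. the straightedge has been picked up: its grip is lifted 20 mm or more above where it lay (height (world z) of straightedge_grip above 0.054 m), for 0.2 s.
At the end, for the whole second after the job is handed in: Each orange-lidded tin stands upright on the bench, at rest, its centre within 12 mm of the tape's centreline and within the tape's length (180 mm either side of its middle); the straightedge lies flat on the bench (within 0.1 rad, its grip centre less than 44 mm up), at rest and released (x of tin_a in the frame of tape between -0.012 and 0.012 m and y of tin_a in the frame of tape between -0.18 and 0.18 m and angle between each of tin_a, tin_b, tin_c's own z axis and vertical below 0.15 rad and height (world z) of each of tin_a, tin_b, tin_c below 0.01 m and linear speed of each of tin_a, tin_b, tin_c, straightedge below 0.02 m/s and x of tin_b in the frame of tape between -0.012 and 0.012 m and y of tin_b in the frame of tape between -0.18 and 0.18 m and x of tin_c in the frame of tape between -0.012 and 0.012 m and y of tin_c in the frame of tape between -0.18 and 0.18 m and angle between straightedge_grip's own z axis and vertical below 0.1 rad and height (world z) of straightedge_grip below 0.044 m); the robot touches nothing.
It fails at once if the gripper or arm pushes an orange-lidded tin directly (more than 1 N) (contact force between any of the fingers, the arm and tin_a above 1 N or contact force between any of the fingers, the arm and tin_b above 1 N or contact force between any of the fingers, the arm and tin_c above 1 N).
It fails at once if the dark tin or the offcut is moved by more than 20 mm (distance of any of dark_tin, offcut from where it was at the start of the episode above 0.02 m).
It also fails if it takes over 45 s, if anything falls off the work surface, if the arm or the gripper's body presses on something with over 40 N, if the wrist force passes 120 N, or if a joint passes its speed limit or range.

## Working session

There is one attempt and no reset: what is moved stays moved. The work goes in short steps, Python scripts to look and compute and a tool call to move; the robot and the scene stay as the last step left them, time stands still between calls to the robot, and variables do not carry over. Pictures are saved under pics/ and viewed, about 8 in all and at most 12, crops included, and the job is handed in when it is done.

Besides the shell and the picture viewer there is one more tool, called after ">>>" as a command line: name --argument value ..., lists and objects as JSON in quotes. step_arm: Moves the arm, as the interface text tells. Its arguments: {"type":"object","properties":{"increments":{"type":"string"}},"required":["increments"]}

```bash
mkdir -p pics
cat > h.py <<'E'
import numpy as np,cv2
from workcell import r
def ray(name,u,v,z):
    c=r.camera_info(name);K=np.array(c["intrinsics"]);E=np.array(c["extrinsics"])
    R,t=E[:3,:3],E[:3,3];o=-R.T@t;d=R.T@np.linalg.inv(K)@np.array([u,v,1.])
    return o+d*(z-o[2])/d[2]
def snap(name,f):
    p,d=r.get_image(name);cv2.imwrite(f"pics/{f}.png",p[:,:,::-1]);np.save(f"pics/{f}_d.npy",d);return p,d
E
python3 - <<'E'
from h import *
for n in("top","scene"):
    snap(n,n+"0"); c=r.camera_info(n); print(np.round(c["intrinsics"],1),np.round(c["extrinsics"],3))
s=r.get_state();print(s["clock"],s["eef_rot"],s["width"],r.tip_reach)
E
```

```text
[[471.9   0.  285.8]
 [  0.  471.9 214.1]
 [  0.    0.    1. ]] [[ 1.600000e-02 -1.000000e+00 -5.000000e-03  7.257000e+00]
 [-9.910000e-01 -1.500000e-02 -1.340000e-01  6.339440e+02]
 [ 1.340000e-01  7.000000e-03 -9.910000e-01  1.304237e+03]
 [ 0.000000e+00  0.000000e+00  0.000000e+00  1.000000e+00]]
[[475.5   0.  276.4]
 [  0.  475.5 207. ]
 [  0.    0.    1. ]] [[ 7.560000e-01  6.550000e-01 -5.000000e-03 -4.839430e+02]
 [ 5.270000e-01 -6.130000e-01 -5.890000e-01 -3.021800e+02]
 [-3.880000e-01  4.420000e-01 -8.080000e-01  1.466607e+03]
 [ 0.000000e+00  0.000000e+00  0.000000e+00  1.000000e+00]]
0.1 [[ 9.36674559e-01  3.50200982e-01 -2.08690785e-04]
 [ 3.50201003e-01 -9.36673995e-01  1.04163748e-03]
 [ 1.69307237e-04 -1.04875905e-03 -9.99999436e-01]] 1.0000758541468817 8.0
```

View pics/top0.png

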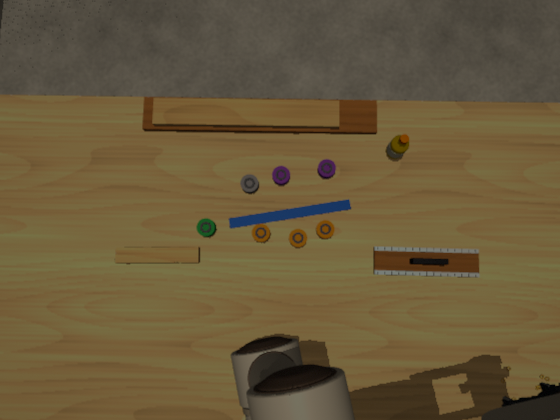

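View pics/scene0.png

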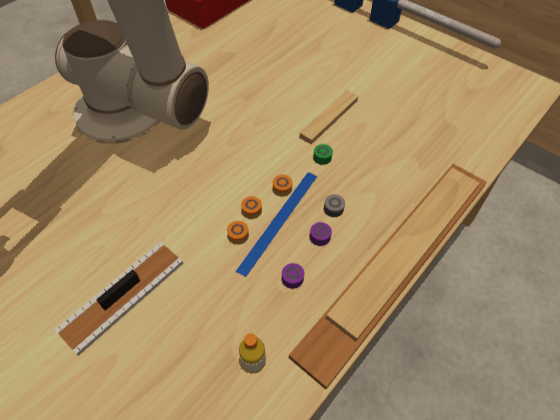

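```bash
cat > m.py <<'E'
from h import *
import sys
def measure(name,img,roi=(100,350,90,500)):
    hsv=cv2.cvtColor(img,cv2.COLOR_RGB2HSV);out={}
    for k,lo,hi,z,amin in [("tape",(100,120,60),(125,255,255),0,300),("orange",(8,150,140),(20,255,255),30,60),("green",(50,100,50),(90,255,255),30,60),("purple",(130,80,50),(165,255,255),30,60)]:
        m=cv2.inRange(hsv,lo,hi);m=cv2.morphologyEx(m,cv2.MORPH_CLOSE,np.ones((7,7)))
        for c in cv2.findContours(m,cv2.RETR_EXTERNAL,cv2.CHAIN_APPROX_NONE)[0]:
            if cv2.contourArea(c)<amin: continue
            W=np.array([ray(name,u,v,z)[:2] for u,v in c[:,0].astype(float)],np.float32)
            px=c[:,0].mean(0)
            if not(roi[2]<px[0]<roi[3] and roi[0]<px[1]<roi[1]):continue
            rc=cv2.minAreaRect(W);(cc,rad)=cv2.minEnclosingCircle(W)
            out.setdefault(k,[]).append((px.round(),np.round(rc[0],1),np.round(rc[1],1),round(rc[2],1),round(rad,1)))
    return out
if __name__=="__main__":
    for n,roi in(("top",(100,350,90,500)),("scene",(120,330,180,400))):
        img=cv2.imread(f"pics/{n}{sys.argv[1]}.png")[:,:,::-1]
        for k,v in measure(n,img,roi).items():
            for e in v: print(n,k,*e)
E
python3 m.py 0
python3 - <<'E'
from h import *
p=cv2.imread("pics/top0.png");d=np.load("pics/top0_d.npy")
# grip: dark in ROI
for n,(a,b,c,e) in (("top",(240,285,370,482)),("scene",(240,355,50,190))):
    p=cv2.imread(f"pics/{n}0.png");m=np.zeros(p.shape[:2],np.uint8);m[a:b,c:e]=(p[a:b,c:e].max(2)<45)*255
    cs=max(cv2.findContours(m,0,1)[0],key=cv2.contourArea)
    W=np.array([ray(n,u,v,54)[:2] for u,v in cs[:,0].astype(float)],np.float32)
    print(n,"grip",cv2.minAreaRect(W),cs[:,0].min(0),cs[:,0].max(0))
m=np.zeros((420,560),np.uint8);p=cv2.imread("pics/top0.png");hs=cv2.cvtColor(p,cv2.COLOR_BGR2HSV)
print(hs[235:290:3,400])
x=ray("top",426,262,14);print(x)
for uv in((374,247),(478,250),(479,277),(373,274)):print(ray("top",*uv,14))
for uv in((116,248),(199,248)):print("off",ray("top",*uv,22))
c=p[190:290,190:500];cv2.imwrite("pics/crop.png",cv2.resize(c,None,fx=2.5,fy=2.5,interpolation=cv2.INTER_CUBIC))
E
```

```text
top tape [289. 213.] [641.9   6.6] [ 28.  357.8] 10.0 178.9
top green [206. 227.] [593.  247.7] [49.1 49.2] 0.9 26.2
top purple [281. 175.] [751.7  34.9] [50.2 49.9] 45.5 26.2
top purple [326. 168.] [773.7 -98.4] [49.5 50.8] 76.4 25.9
scene tape [276. 224.] [643.   6.] [ 28.  357.5] 10.1 178.9
scene orange [237. 229.] [598. -97.] [52.  49.9] 40.7 26.6
scene orange [251. 204.] [570.5 -18.2] [51.2 51. ] 42.0 26.5
scene orange [282. 182.] [583.7  88.3] [47.7 47.5] 40.7 26.0
scene orange [388. 273.] [941.4  93.7] [ 97.2 691. ] 0.0 347.8
scene green [323. 154.] [605. 238.] [50.4 66.9] 40.7 35.8
scene purple [292. 275.] [ 780.5 -104.6] [48.6 61.9] 40.5 31.6
scene purple [320. 234.] [758.3  26.1] [50.9 66. ] 23.1 33.6
top grip ((505.3018493652344, -382.69964599609375), (103.03836822509766, 17.448392868041992), 88.63151550292969) [410 258] [447 265]
scene grip ((520.999267578125, -392.31121826171875), (99.30274963378906, 33.583194732666016), 89.31005096435547) [ 97 270] [139 309]
[[ 21 123 120]
 [ 22 121 120]
 [ 21 118 121]
 [ 22 119 120]
 [ 28  36 120]
 [ 36  21 119]
 [ 14 197  83]
 [ 14 191  84]
 [ 14 193  91]
 [ 14 198  89]
 [ 14 196  86]
 [ 15 201  85]
 [ 40  20 113]
 [ 39  23 113]
 [ 23 115 120]
 [ 22 121 120]
 [ 20 128 120]
 [ 21 123 120]
 [ 20 125 120]]
[ 505.04791951 -387.3055474    14.        ]
[ 545.75739054 -238.44273101   14.        ]
[ 541.89328214 -537.7176992    14.        ]
[ 464.77063388 -537.61118499   14.        ]
[ 468.36835584 -234.89801287   14.        ]
off [530.49968066 504.36141712  22.        ]
off [534.31626061 265.45808116  22.        ]
```

View pics/crop.png

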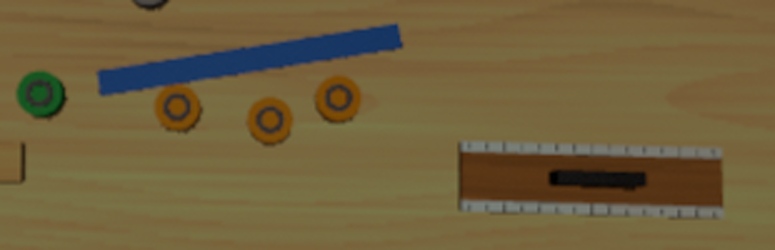

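Candidates: three orange-lidded tins at top-view (261,233), (298,238) and (325,229), on the robot's side of the tape, so these are the targets. Green at (206,228), purple at (281,175) and (326,169), and grey at (250,184) are not. The enlarged crop confirms the ringed orange lids and puts the straightedge at (426,262), world about (505,-387).

>>> step_arm --increments "30 15 -6 0 0 6.8 0;30 15 -6 0 0 6.8 0;30 15 -6 0 0 6.8 0;30 15 -6 0 0 6.8 0;30 15 -6 0 0 6.8 0;30 15 -6 0 0 6.8 0;30 15 -6 0 0 6.8 0;30 15 -6 0 0 6.8 0;30 15 -6 0 0 6.8 0;30 15 -6 0 0 6.8 0"

```text
clock: 0.93
tcp_pos: [502.6, -387.4, 178.6]
eef_rot: [[0.02, 1.0, -0.001], [1.0, -0.02, 0.0], [0.0, -0.001, -1.0]]
wrist_force: [0.2, -0.7, 0.1]
width: 0.996
```

Run:
```python
from h import *
s=r.get_state();print(s["clock"],s["tcp_pos"],np.round(s["eef_rot"],3),np.degrees(np.arctan2(s["eef_rot"][1][1],s["eef_rot"][0][1])),np.round(s["q"],1),s["wrist_force"])
```

```text
0.9333 [ 502.64131629 -387.41814127  178.63765166] [[ 0.02   1.    -0.001]
 [ 1.    -0.02   0.   ]
 [ 0.    -0.001 -1.   ]] -1.1604671512541946 [-44.6  17.2  79.   -0.   83.9 -43.4] [ 0.2255464  -0.69187322  0.129923  ]
```

>>> step_arm --increments "1 0 -20 0 0 0 0;0 0 -20 0 0 0 0;0 0 -20 0 0 0 0;0 0 -20 0 0 0 0;0 0 -20 0 0 0 0;0 0 -20 0 0 0 0;0 0 -15 0 0 0 0;0 0 -10 0 0 0 0;0 0 -5 0 0 0 0;0 0 0 0 0 0 0"

```text
clock: 1.77
tcp_pos: [502.0, -388.3, 28.3]
eef_rot: [[0.026, 1.0, -0.001], [1.0, -0.026, 0.001], [0.001, -0.001, -1.0]]
wrist_force: [-0.3, 0.5, -0.2]
width: 0.997
```

```bash
python3 -c "
from h import *
snap('scene','scene1')
p=cv2.imread('pics/scene1.png')[180:360,40:260];cv2.imwrite('pics/c1.png',cv2.resize(p,None,fx=3,fy=3))"
```

```text
(no output)
```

View pics/c1.png

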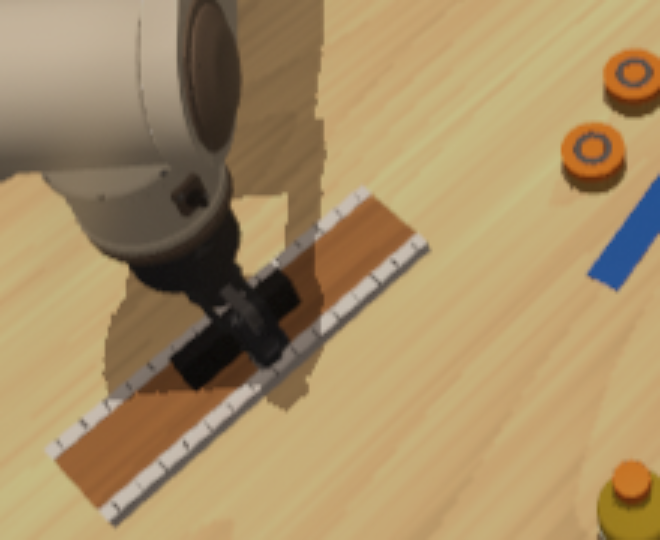

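The open jaws straddle the black grip at its middle, with the finger at crop (265,340) clear of the base. I'll close now.

>>> step_arm --increments "3 0 0 0 0 0.5 60;0 0 0 0 0 0 120;0 0 0 0 0 0 255;0 0 0 0 0 0 255;0 0 0 0 0 0 255;0 0 0 0 0 0 255;0 0 0 0 0 0 255;0 0 0 0 0 0 255;0 0 0 0 0 0 255;0 0 0 0 0 0 255"

```text
clock: 2.65
tcp_pos: [505.6, -388.8, 29.8]
eef_rot: [[0.017, 1.0, 0.001], [1.0, -0.017, -0.001], [-0.001, 0.001, -1.0]]
wrist_force: [1.0, 0.9, 5.4]
width: 0.175
```

>>> step_arm --increments "0 0 2 0 0 0 255;0 0 5 0 0 0 255;0 0 8 0 0 0 255;0 0 10 0 0 0 255;0 0 10 0 0 0 255;0 0 10 0 0 0 255;0 0 8 0 0 0 255;0 0 5 0 0 0 255;0 0 0 0 0 0 255;0 0 0 0 0 0 255"

```text
clock: 3.48
tcp_pos: [505.4, -388.6, 87.4]
eef_rot: [[0.017, 1.0, 0.0], [1.0, -0.017, -0.0], [-0.0, 0.0, -1.0]]
wrist_force: [-0.5, -0.5, -3.5]
width: 0.179
```

Run:
```python
from h import *
snap('scene','scene2')
p=cv2.imread('pics/scene2.png')[150:370,20:280];cv2.imwrite('pics/c2.png',cv2.resize(p,None,fx=2.5,fy=2.5))
```

```text
(no output)
```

View pics/c2.png

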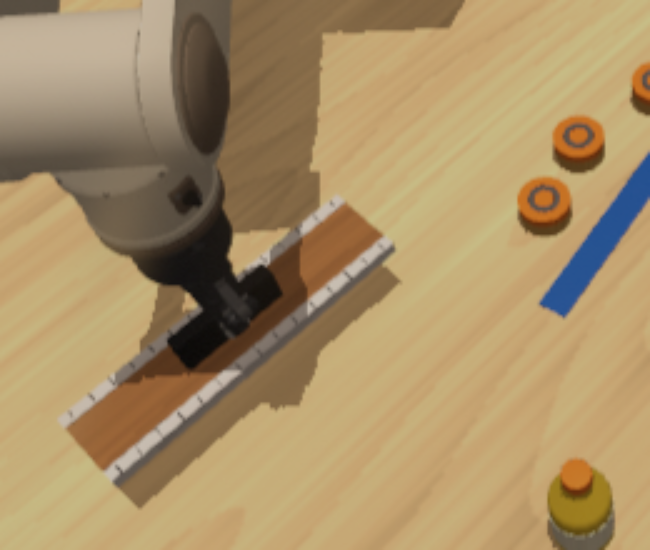

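Holding: the opening of about 15 mm and the 3.5 N weight fit, and the straightedge is level and clearly lifted in the picture. Next I carry it behind the tins.

>>> step_arm --increments "-1 10 0 0 0 0.5 255;-1 20 0 0 0 0.5 255;-2 25 0 0 0 1 255;-2 25 0 0 0 1 255;-2 25 0 0 0 1 255;-2 25 0 0 0 1 255;-2 25 0 0 0 1 255;-2 25 0 0 0 1 255;-2 25 0 0 0 1 255;-2 25 0 0 0 1 255"

```text
clock: 4.37
tcp_pos: [486.6, -156.7, 86.8]
eef_rot: [[-0.14, 0.99, -0.001], [0.99, 0.14, 0.0], [0.001, -0.001, -1.0]]
wrist_force: [1.0, 0.3, -4.9]
width: 0.177
```

>>> step_arm --increments "-2 25 0 0 0 1 255;-1 25 0 0 0 1 255;0 25 0 0 0 0 255;0 25 0 0 0 0 255;0 20 0 0 0 0 255;0 10 0 0 0 0 255;0 5 0 0 0 0 255;0 0 0 0 0 0 255;0 0 0 0 0 0 255;0 0 0 0 0 0 255"

```text
clock: 5.2
tcp_pos: [484.3, -24.4, 87.2]
eef_rot: [[-0.173, 0.985, -0.0], [0.985, 0.173, -0.0], [-0.0, -0.0, -1.0]]
wrist_force: [0.0, 0.2, -4.0]
width: 0.18
```

```bash
python3 - <<'E'
from h import *
s=r.get_state();R=np.array(s["eef_rot"]);print(s["tcp_pos"],np.degrees(np.arctan2(R[1,1],R[0,1])))
snap('scene','scene3');snap('top','top3')
E
python3 m.py 3|grep scene
python3 -c "
from h import *
p=cv2.imread('pics/top3.png')[150:300,180:400];cv2.imwrite('pics/c3.png',cv2.resize(p,None,fx=3,fy=3))"
```

```text
[484.33129266 -24.35628635  87.16400268] 9.96361802522358
scene tape [276. 224.] [643.1   5.8] [ 28.  357.2] 10.1 178.8
scene orange [237. 229.] [597.2 -97.7] [49.3 50.4] 43.0 26.5
scene orange [251. 204.] [570.5 -18.2] [51.2 51. ] 42.0 26.6
scene orange [202. 207.] [473.5 -98.9] [ 53.6 116.1] 9.8 62.1
scene orange [282. 182.] [583.7  88.3] [47.7 47.5] 40.7 26.0
scene orange [387. 274.] [941.6  93.5] [ 97.6 691.3] 0.0 348.1
scene orange [248. 150.] [436.7 107.9] [53.6 84.4] 10.1 47.0
scene green [323. 154.] [604.8 237.9] [49.9 67.9] 38.3 35.8
scene purple [292. 275.] [ 780.5 -104.6] [48.6 61.9] 40.5 31.6
scene purple [320. 234.] [758.3  26.1] [50.9 66. ] 23.1 33.6
```

View pics/scene3.png

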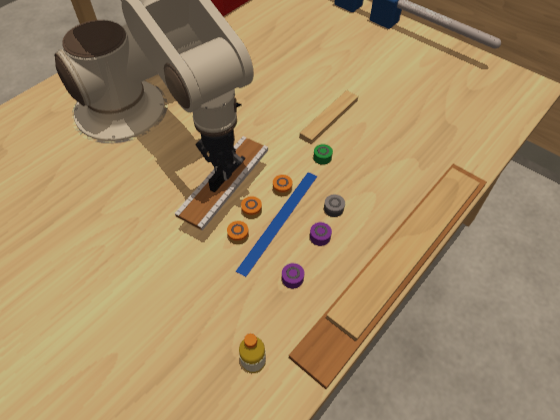

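>>> step_arm --increments "0 0 -8 0 0 0 255;0 0 -10 0 0 0 255;0 0 -10 0 0 0 255;0 0 -10 0 0 0 255;0 0 -8 0 0 0 255;0 0 -5 0 0 0 255;0 0 -3 0 0 0 255;0 0 -1.5 0 0 0 255;0 0 0 0 0 0 255;0 0 0 0 0 0 255"

```text
clock: 6.13
tcp_pos: [484.6, -23.6, 32.1]
eef_rot: [[-0.174, 0.985, 0.0], [0.985, 0.174, -0.0], [-0.0, 0.0, -1.0]]
wrist_force: [-1.4, 0.2, -3.1]
width: 0.178
```

>>> step_arm --increments "4 0.7 0 0 0 0 255;4 0.7 0 0 0 0 255;4 0.7 0 0 0 0 255;4 0.7 0 0 0 0 255;4 0.7 0 0 0 0 255;4 0.7 0 0 0 0 255;4 0.7 0 0 0 0 255;4 0.7 0 0 0 0 255;4 0.7 0 0 0 0 255;4 0.7 0 0 0 0 255"

```text
clock: 6.97
tcp_pos: [524.6, -16.5, 31.7]
eef_rot: [[-0.174, 0.985, -0.001], [0.985, 0.174, 0.0], [0.0, -0.001, -1.0]]
wrist_force: [-2.7, -0.7, -3.3]
width: 0.176
```

>>> step_arm --increments "4 0.7 0 0 0 0 255;4 0.7 0 0 0 0 255;4 0.7 0 0 0 0 255;4 0.7 0 0 0 0 255;4 0.7 0 0 0 0 255;4 0.7 0 0 0 0 255;4 0.7 0 0 0 0 255;4 0.7 0 0 0 0 255;4 0.7 0 0 0 0 255;4 0.7 0 0 0 0 255"

```text
clock: 7.8
tcp_pos: [564.7, -9.5, 31.7]
eef_rot: [[-0.174, 0.985, -0.0], [0.985, 0.174, 0.0], [0.0, -0.0, -1.0]]
wrist_force: [-3.0, -1.1, -3.9]
width: 0.177
```

```bash
cat > t.py <<'E'
from h import *
import sys
f=sys.argv[1];s=r.get_state();R=np.array(s["eef_rot"]);p=np.array(s["tcp_pos"])
a=np.radians(10.05);C=np.array([642.5,6.3]);X=np.array([np.cos(a),np.sin(a)]);Y=np.array([-X[1],X[0]])
print(s["clock"],p,"yaw",np.degrees(np.arctan2(R[1,1],R[0,1])),"grip tape x",(p[:2]-C)@X)
for n in("scene","top"):
    img,_=snap(n,n+f);hsv=cv2.cvtColor(img,cv2.COLOR_RGB2HSV)
    m=cv2.morphologyEx(cv2.inRange(hsv,(7,170,120),(19,255,255)),cv2.MORPH_CLOSE,np.ones((5,5)))
    for c in cv2.findContours(m,0,1)[0]:
        if 60<cv2.contourArea(c)<700:
            W=np.array([ray(n,u,v,30)[:2] for u,v in c[:,0].astype(float)],np.float32)
            cc,rad=cv2.minEnclosingCircle(W);d=np.array(cc)-C
            if 18<rad<32: print(n,np.round(cc,1),"rad %.1f tape x %.1f y %.1f"%(rad,d@X,d@Y))
E
python3 t.py 4
```

```text
7.8 [564.72239171  -9.48289947  31.6944502 ] yaw 9.999636293433438 grip tape x -79.33841095630378
scene [645.5 -89.2] rad 26.7 tape x -13.7 y -94.5
scene [631.5  -8.4] rad 27.2 tape x -13.4 y -12.5
scene [613.3  92.5] rad 26.4 tape x -13.7 y 90.0
top [614.2  98.7] rad 23.5 tape x -11.8 y 95.9
```

View pics/scene4.png

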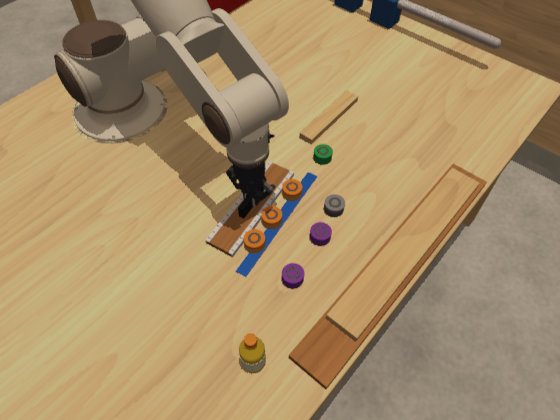

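The three tins are in one row at tape x ≈ -13.5, which agrees with the tool pose (-13.3). I'll push 13.5 mm more, back off 20 mm, and look.

>>> step_arm --increments "3 0.5 0 0 0 0 255;3 0.5 0 0 0 0 255;2.5 0.5 0 0 0 0 255;2 0.3 0 0 0 0 255;1.5 0.3 0 0 0 0 255;1 0.2 0 0 0 0 255;0.4 0.1 0 0 0 0 255;0 0 0 0 0 0 255;0 0 0 0 0 0 255;0 0 0 0 0 0 255"

```text
clock: 8.73
tcp_pos: [577.8, -7.2, 31.8]
eef_rot: [[-0.174, 0.985, 0.0], [0.985, 0.174, 0.0], [-0.0, 0.0, -1.0]]
wrist_force: [-1.2, 0.1, -4.4]
width: 0.176
```

>>> step_arm --increments "-2 -0.4 0 0 0 0 255;-4 -0.7 0 0 0 0 255;-5 -0.9 0 0 0 0 255;-5 -0.9 0 0 0 0 255;-5 -0.9 0 0 0 0 255;-5 -0.9 0 0 0 0 255;-3 -0.5 0 0 0 0 255;-1 -0.2 0 0 0 0 255;0 0 0 0 0 0 255;0 0 0 0 0 0 255"

```text
clock: 9.57
tcp_pos: [547.9, -12.6, 31.9]
eef_rot: [[-0.174, 0.985, 0.0], [0.985, 0.174, -0.0], [-0.0, 0.0, -1.0]]
wrist_force: [0.4, -0.0, -3.4]
width: 0.179
```

```bash
python3 t.py 5
```

```text
9.5667 [547.8910274  -12.6155072   31.87864162] yaw 9.996079429455026 grip tape x -96.45817573999092
scene [659.5 -86.7] rad 26.6 tape x 0.5 y -94.6
scene [645.5  -6.4] rad 26.3 tape x 0.7 y -13.0
scene [626.9  95. ] rad 26.5 tape x 0.1 y 90.1
top [626.4  97.7] rad 24.5 tape x 0.1 y 92.8
top [658.5 -84.5] rad 24.6 tape x -0.1 y -92.2
```

All are within 1 mm of the centreline. I'll retreat a bit more so the opening fingers clear the tins, then lower and release.

>>> step_arm --increments "-5 -0.9 0 0 0 0 255;-8 -1.4 0 0 0 0 255;-8 -1.4 0 0 0 0 255;-8 -1.4 0 0 0 0 255;-4 -0.7 0 0 0 0 255;0 0 0 0 0 0 255;0 0 -0.8 0 0 0 255;0 0 -0.8 0 0 0 255;0 0 -0.6 0 0 0 255;0 0 0 0 0 0 255"

```text
clock: 10.5
tcp_pos: [515.0, -18.4, 29.8]
eef_rot: [[-0.174, 0.985, 0.0], [0.985, 0.174, -0.0], [-0.0, 0.0, -1.0]]
wrist_force: [-3.3, 0.3, 3.8]
width: 0.181
```

>>> step_arm --increments "0 0 0 0 0 0 200;0 0 0 0 0 0 160;0 0 0 0 0 0 120;0 0 0 0 0 0 80;0 0 0 0 0 0 40;0 0 0 0 0 0 0;0 0 0 0 0 0 0;0 0 0 0 0 0 0;0 0 0 0 0 0 0;0 0 0 0 0 0 0"

```text
clock: 11.33
tcp_pos: [514.7, -18.4, 29.6]
eef_rot: [[-0.174, 0.985, -0.0], [0.985, 0.174, -0.0], [0.0, -0.0, -1.0]]
wrist_force: [0.4, -0.4, -0.4]
width: 1.003
```

>>> step_arm --increments "0 0 5 0 0 0 0;0 0 10 0 0 0 0;0 0 20 0 0 0 0;0 0 20 0 0 0 0;0 0 20 0 0 0 0;0 0 20 0 0 0 0;0 0 20 0 0 0 0;0 0 10 0 0 0 0;0 0 0 0 0 0 0;0 0 0 0 0 0 0"

```text
clock: 12.17
tcp_pos: [514.7, -18.4, 154.6]
eef_rot: [[-0.174, 0.985, 0.0], [0.985, 0.174, -0.0], [-0.0, 0.0, -1.0]]
wrist_force: [0.8, -0.2, -0.3]
width: 1.001
```

```bash
python3 t.py 6
```

```text
12.1667 [514.72647015 -18.36571724 154.58686816] yaw 10.001450659671328 grip tape x -130.1173056524259
scene [659.5 -86.7] rad 26.6 tape x 0.5 y -94.6
scene [645.5  -6.4] rad 26.3 tape x 0.7 y -13.0
scene [626.9  95. ] rad 26.5 tape x 0.1 y 90.1
top [625.8  97.7] rad 24.9 tape x -0.5 y 92.9
top [644.8  -4.5] rad 24.6 tape x 0.4 y -11.0
top [657.9 -84.2] rad 24.8 tape x -0.6 y -91.8
```

View pics/scene6.png

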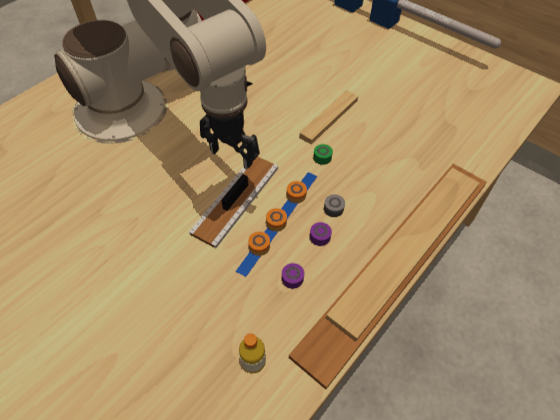

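The straightedge lies flat and free at (235,200). The tins at (259,243), (276,218) and (297,191) stand on the tape, and the bystanders have not moved.

```bash
python3 -c "
from workcell import r
print(r.hand_in())"
```

```text
the job is handed in; nothing more can be done
None
```

I gripped the straightedge by its black grip and lifted it about 58 mm. With its edge I pushed the three orange-lidded tins onto the tape in one row, then backed off, laid it flat and let go. I handed the job in at about 12.3 s.

- **Tins:** both cameras put every tin within 1 mm of the tape's centreline. They stand about 94 mm and 12 mm to one side of its middle and 91 mm to the other, well inside the tape's length. The two cameras differ by up to 3 mm along the tape, which is within the calibration.
- **Straightedge:** the last picture shows it lying flat and released, with the gripper open and the tool raised 125 mm above it.
- **Bystanders:** the dark tin, the offcut and the green and purple look-alikes show no visible movement; I judged that by eye from the pictures.
- **Checks:** no check failed. An early colour mask missed the orange tins in the top view, so until the final checks their positions came mainly from the scene camera.

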